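# Wind the balance-charge bell timer

## Robot

A 6-joint arm with a two-finger parallel gripper is mounted at the origin on the work surface. World frame = base frame: x ahead of the robot, y to its left, z up, the work surface at z = 0. Lengths are in m, angles in rad, forces in N, time in s.
With the tool pointing down it reaches from about 0.325 to 0.9 m from the base axis. Payload 3.5 kg.
Tool frame: the origin (TCP) lies at the very end of the fingers, on their centre line; the grasp point (between the pads) lies 19 mm behind it (grip_depth is the distance from the TCP to the grasp point, in m); z points along the fingers, y is the line along which they close (so a half turn about z gives the same grasp; the last joint's range is limited). The gripper opens to 85 mm and grips with 20 to 120 N. Pads are 22 mm wide; open, the fingers measure 114 mm over their backs; the gripper's body (76 mm by 85 mm) begins 54 mm behind the grasp point. The pads swing forward as they close: fully open they stand 13 mm farther back than shut.
Start: joints at [-1.327, 0.276, -0.026, 1.268, 0, 1.467], TCP at [0.212, -0.588, 0.231] pointing down, gripper open.
Joint ranges: [-3.12, 3.12], [-0.85, 1.88], [-1.08, 1.24], [-1.95, 2.15], [-1.57, 1.53], [-3.14, 3.14]. Speed limits (rad/s): [2.57, 2.57, 3.14, 3.14, 3.14, 3.14].

## Interface

Orientations are given as a rotation vector (axis times angle).
In Python, from cell import get_state, capture, hand_in, grip_depth gives the robot as it stands.
- The arm moves only by the tool step_arm, never from a script. Its argument "plan" is one flat list of numbers, 7 for each row, row after row: the shift along the tool's x, y, z in units of 4 cm (1.0 is 4 cm), then the turn, a rotation vector about the tool's x, y, z in units of 0.12 rad (1.0 is 0.12 rad), then the opening, from -1 (shut) to 1 (fully open), so that 0 is half open. A call has 1 to 8 rows; each row shifts and turns the commanded pose from where the row before left it, along the tool's axes as they then stand; what a row does not reach is not made up. A row lasts 1/8 s, in which the tool goes at most 62.5 mm and 10.7 degrees, less where a joint would pass 70% of its speed; a pose out of reach is approached as far as the arm can. A call with a number of a shift or a turn outside -1 to 1 is refused whole. A call with a gripper value outside its range is refused whole. The fingers move at their own pace and stop on an object; "grip_force" is the grip in N (left out, the last holds). Time passes only in rows, so rows that do not move let the fingers close. It gives the time, the measured TCP pose, the force, the opening and the grip force at its end, in the units of the state.
- get_state(): the state, without advancing time (a new reading comes with each control period).
- capture(name): name is "scene" or "side" or "wrist"; returns a dict with "image" (384x512x3 uint8, blue, green, red), "fx", "fy", "cx", "cy" (pixels), "D" ([k1, k2, p1, p2, k3] as OpenCV has them; the pictures are not rectified), "rvec" (rotation vector, rad) and "tvec" (3), from world to camera coordinates, as OpenCV has them; the wrist camera has in their place "mount" (4x4, takes a point from camera to tool coordinates, whose origin is the TCP and whose axes are the flange's). Camera axes: x right, y down, z forward; pixel columns grow to the right and rows downward; lengths in m; the calibration is good to about 2 mm. A picture is of the moment at which its call begins: read the wrist's pose just before it. There is no depth.
- hand_in(): hands the job in; it is judged then, once.
The state is a dict: "clock": time; "joints": joint angles; "dq": joint speeds; "joint_efforts": joint torques, N m; "tool_pos": TCP position; "tcp_rot": TCP orientation; "contact_force": force on the tool from outside, world axes, zero at the start; "wrist_torque": the same for the moment, N m; "gripper_width": opening from 0.0 (shut) to 1.0 (fully open); "gripper_force": force on a finger pad.
Only numpy, scipy, OpenCV 4.12 (cv2) and the standard library are available. Lean on these libraries where they do the work, as an engineer would, in place of code of your own. Each camera call takes 0.05 s, during which the arm holds its last target. There are 200 camera calls.

## Task

Set the bench timer for the battery pack's balance charge: wind its orange grip clockwise past the green top mark until it comes up firmly against its end stop and hold it there a moment to arm the bell, but do not force it. Then turn it back down until the white line on the black dial points at the red marker, and let go. Leave the red marker, the battery pack, the spare cell and the tape roll where they are.

Things in the scene. Friction and masses are not known exactly. Their poses are not given: they have to be found in the camera images.
- scale (a point): centre of the minute scale, on the dial's vertical axis, 30 mm above the bench: the white rim (110 mm across) of a grey bench timer fixed to the bench. The ticks run clockwise from above from zero, on this frame's -x side, to the thick green top mark, 2.25 rad clockwise from zero.
- pointer (a point): outer end of the white line on the black dial ring (74 mm across, top 38 mm above the bench), 36 mm from the axis; the line points along this frame's -x, so the dial reads the clockwise angle from the scale's x to this x. The dial starts between 0 and 0.8 rad. Its end stop lies 0.1 to 0.45 rad beyond the top mark, different each time, to be found by feel. Turning takes about 0.08 N m; the dial stays where it is left.
- grip_twist (a joint): wind-up of the springy coupling between the orange grip and the dial, rad, positive when the grip is ahead of the dial clockwise; 0 at rest. Stiffness 4 N m/rad: 0.02 while turning freely clockwise; against the stop 0.2 N m (0.05 rad) is firm, and more than 0.5 N m (0.125 rad) either way strips the gear.
- grip_mid (a point): point on the dial axis, 70 mm above the bench, at the height to grasp the orange grip: an upright paddle 46 mm long along this frame's x, 14 mm thick along its y, from 48 to 84 mm above the bench; a neck 28 mm across joins it to the dial below. The grip's x is also the dial's x but for the twist (the white line lies to -x).
- marker_tip (a point): inner end of the red marker, a tab 16 x 6 x 6 mm on the timer's rim, 41 mm from the axis, top 37 mm above the bench; it points along this frame's x towards the axis (the dial is set when the pointer's x and this x agree), is held by light friction and slides round if pushed
- pack: battery pack of eight grey cells in two rows of four with amber film, 135 x 67 x 70 mm, standing loose; origin under its centre
- spare_cell: loose grey battery cell standing upright, 33 mm across, 70 mm high; origin under its centre
- tape_roll: roll of amber tape lying flat, 64 mm across, 19 mm high; origin under its centre
Things that resemble listed ones, but are neither listed nor needed, are in the scene too. What is shaped like the part that bears scale but pink or purple is not meant.

How it is judged:
By the outcome, as a careful person would: the job done as asked, in the order asked, and still so for the second after the job is handed in, with the robot touching nothing.
It also fails if it takes over 64 s, if anything falls off the work surface, if the arm or the gripper's body presses on something with over 40 N, if the wrist force passes 120 N, or if a joint passes its speed limit or range.

## Working session

There is one attempt and no reset: what is moved stays moved. The work goes in short steps, Python scripts to look and compute and a tool call to move; the robot and the scene stay as the last step left them, time stands still between calls to the robot, and variables do not carry over. Pictures are saved under pics/ and viewed, at most 10 in all, crops included, and the job is handed in when it is done.

Besides the shell and the picture viewer there is one more tool, called after "Call:" by a JSON object that holds its "api" and its "payload". step_arm: Moves the arm, as the interface text tells. Shifts and turns lie within -1 to 1; 1 stands for 4 cm of shift or 0.12 rad of turn. Its arguments: {"type":"object","properties":{"plan":{"type":"array"},"grip_force":{"type":"number"}},"required":["plan"]}

```bash
mkdir -p pics; ls; python3 - <<'E'
from cell import *
import cv2,numpy as np
s=get_state();print({k:np.round(v,3).tolist() for k,v in s.items()},grip_depth)
a=capture("scene")["image"];b=capture("side")["image"]
cv2.imwrite("pics/a.png",cv2.resize(a,(800,600)));cv2.imwrite("pics/b.png",cv2.resize(b,(800,600)))
E
```

```text
pics
{'clock': 0.0, 'joints': [-1.327, 0.277, -0.028, 1.268, -0.0, 1.467], 'dq': [-0.001, 0.0, 0.001, 0.001, 0.001, 0.001], 'joint_efforts': [-0.001, -44.551, 29.52, 0.016, -0.0, -0.0], 'tool_pos': [0.212, -0.587, 0.23], 'tcp_rot': [-3.092, -0.542, 0.0], 'contact_force': [0.518, -0.079, -0.933], 'wrist_torque': [0.04, 0.02, 0.029], 'gripper_force': 0.0, 'gripper_width': 1.004} 0.0187
```

View pics/a.png

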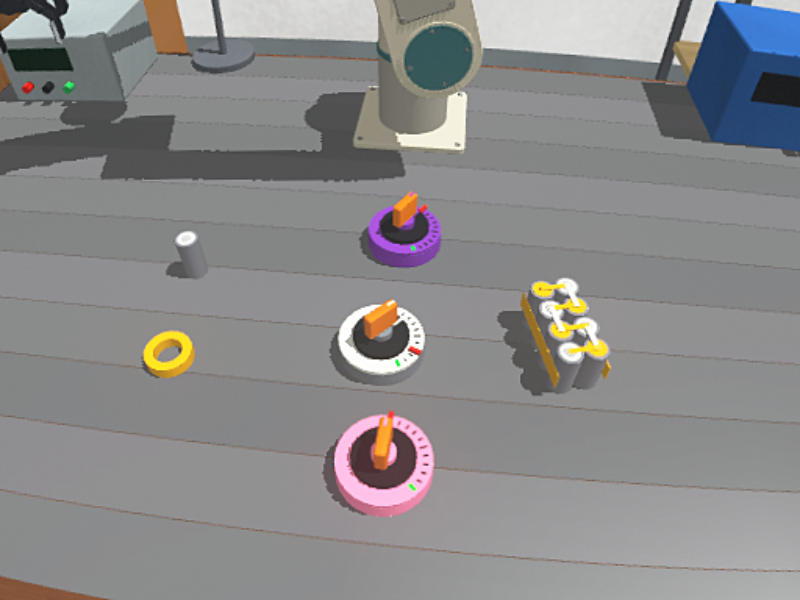

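View pics/b.png

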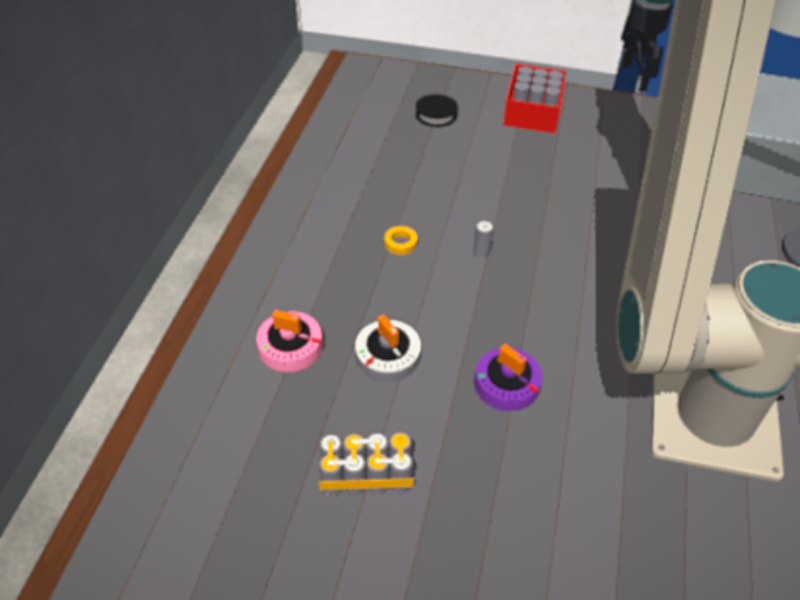

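The scene picture shows the grey/white timer at about (381,340), with its grip at (381,318), the red marker at (415,350) and the green mark at (397,362). In the side picture the timer is at about (388,347). Next I'll localise it and zoom in.

```bash
cat > h.py <<'E'
from cell import *
import cv2,numpy as np
from scipy.spatial.transform import Rotation as R
def cam(n):
    s=get_state(); c=capture(n)
    K=np.array([[c["fx"],0,c["cx"]],[0,c["fy"],c["cy"]],[0,0,1.]])
    if n=="wrist":
        T=np.eye(4);T[:3,:3]=R.from_rotvec(s["tcp_rot"]).as_matrix();T[:3,3]=s["tool_pos"]
        M=np.linalg.inv(T@np.array(c["mount"]));rv=cv2.Rodrigues(M[:3,:3])[0];t=M[:3,3]
    else: rv=np.array(c["rvec"],float);t=np.array(c["tvec"],float)
    return dict(im=c["image"],K=K,D=np.array(c["D"],float),rv=rv.reshape(3,1),t=t.reshape(3,1))
def toplane(c,uv,z):
    p=cv2.undistortPoints(np.array(uv,float).reshape(-1,1,2),c["K"],c["D"]).reshape(-1,2)
    Rm=cv2.Rodrigues(c["rv"])[0];o=(-Rm.T@c["t"]).ravel()
    d=np.c_[p,np.ones(len(p))]@Rm
    return o+d*((z-o[2])/d[:,2])[:,None]
def proj(c,P): return cv2.projectPoints(np.array(P,float).reshape(-1,1,3),c["rv"],c["t"],c["K"],c["D"])[0].reshape(-1,2)
def rect(c,ctr,z,half=.07,n=600):
    "top view of plane z: image up=+x world, left=+y"
    g=np.linspace(half,-half,n)
    Y,X=np.meshgrid(g,g);P=np.stack([X+ctr[0],Y+ctr[1],0*X+z],-1)
    m=proj(c,P).reshape(n,n,2).astype(np.float32)
    return cv2.remap(c["im"],m[...,0],m[...,1],cv2.INTER_CUBIC)
E
python3 - <<'E'
from h import *
a=cam("scene");b=cam("side")
pa=toplane(a,[(381*.64,340*.64)],.03)[0];pb=toplane(b,[(388*.64,347*.64)],.03)[0]
print(pa,pb)
for c,p in((a,[(540,290),(567,287),(597,350),(570,352)]),): print(toplane(c,np.array(p)*.64,.07).round(3))
print(toplane(a,np.array([(168,355),(193,275)])*.64,.0).round(3))
for c,p in ((a,pa),(b,pb)):
    # fit white rim by colour
    hsv=cv2.cvtColor(rect(c,p,.03),cv2.COLOR_BGR2HSV)
    m=((hsv[...,2]>170)&(hsv[...,1]<50)).astype(np.uint8)
    cs=max(cv2.findContours(m,0,1)[0],key=cv2.contourArea)
    e=cv2.fitEllipse(cv2.convexHull(cs));s=.14/599
    print("rim",p[0]+.07-e[0][1]*s,p[1]+.07-e[0][0]*s,np.array(e[1])*s)
v=np.hstack([cv2.resize(rect(a,pa,.03),(400,400)),cv2.resize(rect(b,pb,.03),(400,400))])
cv2.imwrite("pics/c.png",v)
E
```

```text
[0.55970034 0.00661415 0.03      ] [0.54893866 0.01232113 0.03      ]
[[0.488 0.205 0.07 ]
 [0.479 0.241 0.07 ]
 [0.578 0.269 0.07 ]
 [0.584 0.236 0.07 ]]
[[ 0.594 -0.276  0.   ]
 [ 0.448 -0.289  0.   ]]
rim 0.5541608499806865 0.005878218073764471 [0.11163015 0.11439592]
rim 0.5500179826663891 0.007640045821150215 [0.10801841 0.11520311]
```

View pics/c.png

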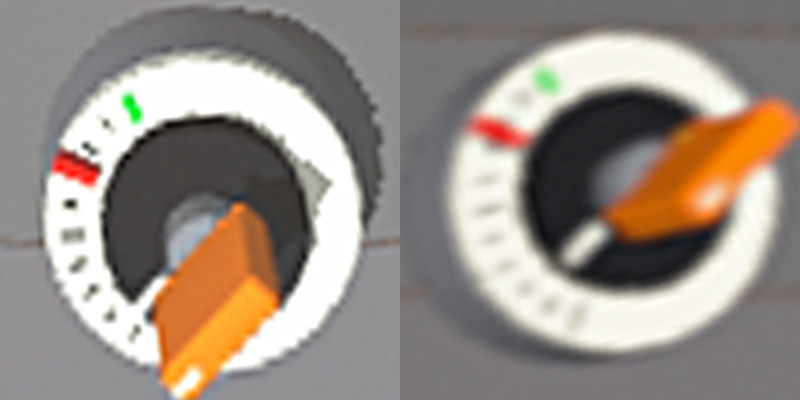

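The rectified views put the centre near (0.552, 0.007). The dial reads about 0.3 rad, with the line about 34° clockwise of world −x. The marker is about 116° clockwise of −x and the green mark about 146°. I'll move above the timer now. Then I'll turn so that joint 6 starts near −146°, which leaves room for one clockwise sweep.

Call:
{"api": "step_arm", "payload": {"plan": [0.73,-0.62,0,0,0,0,1,0.73,-0.62,0,0,0,0,1,0.73,-0.62,0,0,0,0,1,0.73,-0.62,0,0,0,0,1,0.73,-0.62,0,0,0,0,1,0.73,-0.62,0,0,0,0,1,0.73,-0.62,0,0,0,0,1,0.73,-0.62,0,0,0,0,1]}}

```text
clock: 1.2
tool_pos: [0.3651, -0.3206, 0.2312]
tcp_rot: [-3.094, -0.542, -0.0]
contact_force: [0.5, 0.6, 0.7]
gripper_width: 1.0
gripper_force: 0.0
```

Call:
{"api": "step_arm", "payload": {"plan": [0.73,-0.62,0,0,0,0,1,0.73,-0.62,0,0,0,0,1,0.73,-0.62,0,0,0,0,1,0.73,-0.62,0,0,0,0,1,0.73,-0.62,0,0,0,0,1,0.73,-0.62,0,0,0,0,1,0.73,-0.62,0,0,0,0,1,0.73,-0.62,0,0,0,0,1]}}

```text
clock: 2.2
tool_pos: [0.5173, -0.0546, 0.2312]
tcp_rot: [3.094, 0.542, -0.0]
contact_force: [0.6, -0.6, -1.2]
gripper_width: 1.002
gripper_force: 0.0
```

Call:
{"api": "step_arm", "payload": {"plan": [0.73,-0.62,0,0,0,0,1,0.73,-0.62,0,0,0,0,1,0,0,0,0,0,-1,1,0,0,0,0,0,-1,1,0,0,0,0,0,-1,1,0,0,0,0,0,-1,1,0,0,0,0,0,-1,1,0,0,0,0,0,-1,1]}}

```text
clock: 3.2
tool_pos: [0.5548, 0.0107, 0.2311]
tcp_rot: [-2.702, -1.603, 0.001]
contact_force: [0.1, 0.1, 0.3]
gripper_width: 0.998
gripper_force: 0.0
```

Call:
{"api": "step_arm", "payload": {"plan": [0,0,0,0,0,-1,1,0,0,0,0,0,-1,1,0,0,0,0,0,-1,1,0,0,0,0,0,-1,1,0,0,0,0,0,-1,1,0,0,0,0,0,-1,1,0,0,0,0,0,-1,1,0,0,0,0,0,-1,1]}}

```text
clock: 4.2
tool_pos: [0.5548, 0.0107, 0.2311]
tcp_rot: [-1.656, -2.669, 0.0]
contact_force: [0.1, 0.0, -0.1]
gripper_width: 1.003
gripper_force: 0.0
```

```bash
python3 - <<'E'
from h import *
s=get_state();print({k:np.round(v,3).tolist() for k,v in s.items()})
Rm=R.from_rotvec(s["tcp_rot"]).as_matrix();print(np.degrees(np.arctan2(Rm[1,:2],Rm[0,:2])),Rm[:,2])
E
```

```text
{'clock': 4.2, 'joints': [-0.097, 0.153, -0.181, 1.237, -0.0, 1.014], 'dq': [0.0, -0.0, 0.0, 0.001, -0.001, -0.951], 'joint_efforts': [0.001, -37.66, 29.28, 0.004, -0.0, 0.632], 'tool_pos': [0.555, 0.011, 0.231], 'tcp_rot': [-1.656, -2.669, 0.0], 'contact_force': [0.076, 0.021, -0.085], 'wrist_torque': [-0.017, -0.014, 0.037], 'gripper_force': 0.0, 'gripper_width': 1.003}
[116.35283733  26.35284268] [-4.69753540e-04  1.99690576e-05 -9.99999889e-01]
```

```bash
python3 - <<'E'
from h import *
w=cam("wrist");cv2.imwrite("pics/d.png",cv2.resize(w["im"],(512,384)))
np.savez("w1.npz",**w)
m=np.array(capture("wrist")["mount"]);print(m.round(3))
print(proj(w,[[.552,.007,.03],[.552,.007,.084]]))
cv2.imwrite("pics/e.png",rect(w,(.552,.007),.035))
E
```

```text
[[ 0.001 -0.957 -0.289  0.073]
 [ 1.     0.001 -0.    -0.   ]
 [ 0.001 -0.289  0.957 -0.142]
 [ 0.     0.     0.     1.   ]]
[[248.56186388 160.38386315]
 [247.89168778 173.28379356]]
```

View pics/e.png

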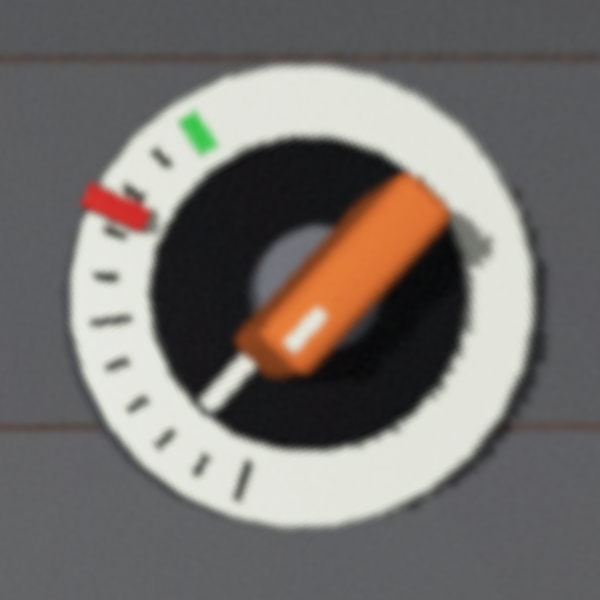

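The wrist view shows the rim centre at about (303,296) px, the line tip at (208,405), the marker tip at (152,217) and the zero tick at (243,480). I'll refine these with fits.

```bash
cat >> h.py <<'E'
def fit(w,c0=(.553,.0065)):
    s=.14/599; out={}
    def xy(p): p=np.atleast_2d(p); return np.c_[c0[0]+.07-p[:,1]*s,c0[1]+.07-p[:,0]*s]
    def blob(m): 
        m=m.astype(np.uint8);n,l,st,_=cv2.connectedComponentsWithStats(m)
        k=1+np.argmax(st[1:,4]); return (l==k).astype(np.uint8)
    h=cv2.cvtColor(rect(w,c0,.03),cv2.COLOR_BGR2HSV)
    b=blob((h[...,2]>150)&(h[...,1]<60))
    cs=max(cv2.findContours(b,0,1)[0],key=cv2.contourArea);e=cv2.fitEllipse(cv2.convexHull(cs))
    C=xy(e[0])[0];out["rim"]=(C.round(4),(np.array(e[1])*s).round(4))
    cw=lambda d:np.degrees(np.arctan2(d[1],-d[0]))  # clockwise from -x seen from above
    def minor(m,z):
        r=cv2.minAreaRect(max(cv2.findContours(m,0,1)[0],key=cv2.contourArea))
        ctr=xy(r[0])[0];bx=xy(cv2.boxPoints(r));a,bb=bx[1]-bx[0],bx[2]-bx[1]
        L=a if np.hypot(*a)>np.hypot(*bb) else bb
        return ctr.round(4),cw(ctr-C).round(1),(cw(L)%180).round(1),np.sort((np.hypot(*a),np.hypot(*bb))).round(4)
    h=cv2.cvtColor(rect(w,c0,.037),cv2.COLOR_BGR2HSV)
    out["red"]=minor(blob((h[...,1]>150)&(h[...,2]>90)&((h[...,0]<4)|(h[...,0]>174))),0)
    h=cv2.cvtColor(rect(w,c0,.03),cv2.COLOR_BGR2HSV)
    out["green"]=minor(blob((h[...,1]>100)&(abs(h[...,0].astype(int)-62)<15)),0)
    h=cv2.cvtColor(rect(w,c0,.084),cv2.COLOR_BGR2HSV)
    out["top"]=minor(blob((h[...,1]>120)&(h[...,2]>195)&(abs(h[...,0].astype(int)-10)<6)),0)
    h=cv2.cvtColor(rect(w,c0,.038),cv2.COLOR_BGR2HSV)
    g=np.mgrid[0:600,0:600].transpose(1,2,0)[...,::-1].reshape(-1,2);rr=np.hypot(*(xy(g)-C).T).reshape(600,600)
    out["line"]=minor(blob((h[...,2]>130)&(h[...,1]<60)&(rr<.0362)),0)
    b=blob((h[...,2]<60)&(rr<.045));e=cv2.fitEllipse(cv2.convexHull(max(cv2.findContours(b,0,1)[0],key=cv2.contourArea)))
    out["dial"]=(xy(e[0])[0].round(4),(np.array(e[1])*s).round(4))
    for k,v in out.items(): print(k,*v)
    return out
E
python3 - <<'E'
from h import *
w=dict(np.load("w1.npz"));fit(w)
im=rect(w,(.553,.0065),.084)
h=cv2.cvtColor(im,cv2.COLOR_BGR2HSV);print(h[300,300],h[260,330])
cv2.imwrite("pics/f.png",im)
E
```

```text
rim [0.5534 0.0055] [0.1099 0.1099]
red [0.5734 0.0501] 114.2 113.0 [0.0056 0.0154]
green [0.5919 0.0301] 147.5 146.3 [0.0041 0.0089]
top [0.5534 0.0063] 93.8 42.6 [0.0111 0.0435]
line [0.5323 0.0246] 42.0 42.9 [0.0049 0.0156]
dial [0.5595 0.0118] [0.0521 0.0679]
[ 11 192 226] [ 12 193 226]
```

View pics/f.png

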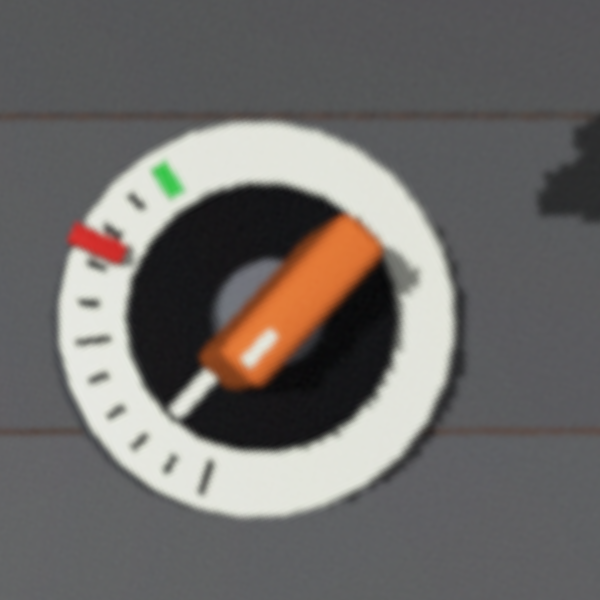

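The paddle axis is (0.5534, 0.006) and sits 42.7° clockwise. The rim (110 mm) and paddle sizes agree with the given ones. I'll use tool yaw 137.3° (joint 6 about 37°, ending below 175°), which keeps the camera on the pointer side.

Call:
{"api": "step_arm", "payload": {"plan": [0,0,0,0,0,-1,1,0,0,0,0,0,-1,1,0,0,0,0,0,-1,1,-0.056,-0.11,0.6,0,0,-0.04,1,0,0,0.8,0,0,0,1,0,0,0.8,0,0,0,1,0,0,0,0,0,0,1,0,0,0,0,0,0,1]}}

```text
clock: 5.3
tool_pos: [0.5543, 0.0059, 0.1443]
tcp_rot: [1.151, 2.922, 0.001]
contact_force: [-1.0, -0.4, -0.2]
gripper_width: 1.003
gripper_force: 0.0
```

```bash
cat > st.py <<'E'
from h import *
s=get_state()
for k in("clock","joints","tool_pos","contact_force","wrist_torque","gripper_width","gripper_force"):print(k,np.round(s[k],4))
Rm=R.from_rotvec(s["tcp_rot"]).as_matrix();print("cw",180-np.degrees(np.arctan2(Rm[1,0],Rm[0,0])),Rm[:2,2].round(4))
E
python3 st.py; python3 -c "
from h import *
fit(cam('wrist'))"
```

```text
clock 5.3
joints [-0.106   0.213  -0.2995  1.057   0.      0.6448]
tool_pos [0.5543 0.0059 0.1443]
contact_force [-1.0357 -0.3562 -0.1535]
wrist_torque [ 0.0188 -0.018  -0.0094]
gripper_width 1.0026
gripper_force 0.0
cw 43.01863367996549 [ 0.0012 -0.0001]
rim [0.5511 0.0059] [0.1045 0.1094]
red [0.5732 0.05  ] 116.7 112.8 [0.0067 0.0157]
green [0.5921 0.0302] 149.4 146.9 [0.0045 0.0094]
top [0.5531 0.0064] 167.6 42.4 [0.0108 0.0432]
line [0.5326 0.0244] 44.9 42.7 [0.0045 0.0159]
dial [ 0.5439 -0.0036] [0.0449 0.0689]
```

Call:
{"api": "step_arm", "payload": {"plan": [0.025,-0.013,0.5,0,0,0,1,0,0,0.5,0,0,0,1,0,0,0.5,0,0,0,1,0,0,0.5,0,0,0,1,0,0,0.3,0,0,0,1,0,0,0,0,0,0,1,0,0,0,0,0,0,1]}}

```text
clock: 6.22
tool_pos: [0.5536, 0.0062, 0.0524]
tcp_rot: [1.15, 2.921, 0.001]
contact_force: [-0.1, -0.9, -0.2]
gripper_width: 1.002
gripper_force: 0.0
```

```bash
python3 st.py
```

```text
clock 6.225
joints [-0.1056  0.308  -0.3962  0.8646 -0.      0.6444]
tool_pos [0.5536 0.0062 0.0524]
contact_force [-0.1459 -0.8931 -0.22  ]
wrist_torque [-0.0619  0.0125 -0.008 ]
gripper_width 1.0024
gripper_force 0.0
cw 42.9733096635544 [ 0.002  -0.0002]
```

Close gently.

Call:
{"api": "step_arm", "payload": {"plan": [0,0,0,0,0,0,-1,0,0,0,0,0,0,-1,0,0,0,0,0,0,-1,0,0,0,0,0,0,-1,0,0,0,0,0,0,-1,0,0,0,0,0,0,-1,0,0,0,0,0,0,-1,0,0,0,0,0,0,-1], "grip_force": 40}}

```text
clock: 7.22
tool_pos: [0.5526, 0.0063, 0.0515]
tcp_rot: [1.151, 2.923, 0.0]
contact_force: [-0.5, 0.8, 3.0]
gripper_width: 0.159
gripper_force: 43.5
```

```bash
python3 st.py
```

```text
clock 7.225
joints [-1.057e-01  3.087e-01 -3.976e-01  8.643e-01  1.000e-04  6.443e-01]
tool_pos [0.5526 0.0063 0.0515]
contact_force [-0.4966  0.7974  2.9894]
wrist_torque [0.1218 0.1097 0.0384]
gripper_width 0.1586
gripper_force 43.5499
cw 42.97028781401977 [0.0002 0.0001]
```

Call:
{"api": "step_arm", "payload": {"plan": [0,0,0,0,0,0.5,-1,0,0,0,0,0,0.5,-1,0,0,0,0,0,0.5,-1,0,0,0,0,0,0.5,-1]}}

```text
clock: 7.72
tool_pos: [0.5528, 0.0065, 0.0515]
tcp_rot: [1.494, 2.763, 0.001]
contact_force: [0.3, 1.4, 1.7]
gripper_width: 0.158
gripper_force: 43.6
```

```bash
python3 st.py
```

```text
clock 7.725
joints [-1.055e-01  3.088e-01 -3.975e-01  8.640e-01  6.000e-04  8.860e-01]
tool_pos [0.5528 0.0065 0.0515]
contact_force [0.252  1.3849 1.7031]
wrist_torque [ 0.2505 -0.0682  0.1281]
gripper_width 0.1579
gripper_force 43.6446
cw 56.81328942292534 [0.0007 0.0006]
```

The turning torque is about 0.09 N m and the lateral force is low, so it turns freely. I'll continue to about 139°.

Call:
{"api": "step_arm", "payload": {"plan": [0,0,0,0,0,0.6,-1,0,0,0,0,0,0.6,-1,0,0,0,0,0,0.6,-1,0,0,0,0,0,0.6,-1,0,0,0,0,0,0.6,-1,0,0,0,0,0,0.6,-1,0,0,0,0,0,0.6,-1,0,0,0,0,0,0.6,-1]}}

```text
clock: 8.72
tool_pos: [0.5535, 0.0067, 0.0515]
tcp_rot: [2.218, 2.224, 0.003]
contact_force: [1.4, 2.0, 0.3]
gripper_width: 0.157
gripper_force: 43.4
```

```bash
python3 st.py
```

```text
clock 8.725
joints [-1.0550e-01  3.0900e-01 -3.9710e-01  8.6280e-01  1.3000e-03  1.4624e+00]
tool_pos [0.5535 0.0067 0.0515]
contact_force [1.3831 2.0183 0.3217]
wrist_torque [ 0.315  -0.2769  0.0475]
gripper_width 0.1572
gripper_force 43.4091
cw 89.82977568421366 [0.002  0.0011]
```

Call:
{"api": "step_arm", "payload": {"plan": [0,0,0,0,0,0.6,-1,0,0,0,0,0,0.6,-1,0,0,0,0,0,0.6,-1,0,0,0,0,0,0.6,-1,0,0,0,0,0,0.6,-1,0,0,0,0,0,0.6,-1,0,0,0,0,0,0.6,-1,0,0,0,0,0,0.6,-1]}}

```text
clock: 9.72
tool_pos: [0.5543, 0.0065, 0.0515]
tcp_rot: [2.758, 1.503, 0.005]
contact_force: [3.3, 1.9, -0.2]
gripper_width: 0.159
gripper_force: 43.2
```

Call:
{"api": "step_arm", "payload": {"plan": [0,0,0,0,0,0.6,-1,0,0,0,0,0,0.6,-1,0,0,0,0,0,0.6,-1,0,0,0,0,0,0.6,-1,0,0,0,0,0,0,-1]}}

```text
clock: 10.35
tool_pos: [0.5545, 0.0063, 0.0515]
tcp_rot: [2.943, 1.095, 0.006]
contact_force: [5.2, 0.3, -3.7]
gripper_width: 0.16
gripper_force: 42.9
```

```bash
python3 st.py
```

```text
clock 10.35
joints [-1.0560e-01  3.0940e-01 -3.9650e-01  8.6120e-01  6.0000e-04  2.3234e+00]
tool_pos [0.5545 0.0063 0.0515]
contact_force [ 5.2274  0.3189 -3.6767]
wrist_torque [ 0.1266 -1.0439  0.027 ]
gripper_width 0.1598
gripper_force 42.883
cw 139.17087878663762 [0.0038 0.0002]
```

Call:
{"api": "step_arm", "payload": {"plan": [0,0,0,0,0,0.4,-1,0,0,0,0,0,0.4,-1,0,0,0,0,0,0.4,-1,0,0,0,0,0,0.3,-1,0,0,0,0,0,0,-1]}}

```text
clock: 10.98
tool_pos: [0.5546, 0.0061, 0.0516]
tcp_rot: [3.03, 0.827, 0.006]
contact_force: [5.2, 1.1, -3.4]
gripper_width: 0.158
gripper_force: 42.8
```

```bash
cat > t.py <<'E'
from h import *
T=[];F=[]
for i in range(4):
    capture("wrist");s=get_state();T.append(s["wrist_torque"]);F.append(s["contact_force"])
Rm=R.from_rotvec(s["tcp_rot"]).as_matrix()
print("clock",s["clock"],"Tz",np.round(np.array(T)[:,2],3),"mean",np.mean(T,0).round(3),"F",np.mean(F,0).round(1),"cw",(180-np.degrees(np.arctan2(Rm[1,0],Rm[0,0]))).round(2),"j6",s["joints"][5].round(3) if hasattr(s["joints"][5],'round') else s["joints"][5],"eff",np.round(s["joint_efforts"][5],3),"pos",np.round(s["tool_pos"],4))
E
python3 t.py
```

```text
clock 11.175 Tz [0.063 0.035 0.058 0.026] mean [ 0.081 -1.119  0.046] F [ 5.5  0.3 -3.3] cw 149.46 j6 2.503 eff 0.068 pos [0.5546 0.0061 0.0515]
```

Call:
{"api": "step_arm", "payload": {"plan": [0,0,0,0,0,0.25,-1,0,0,0,0,0,0.25,-1,0,0,0,0,0,0,-1]}}

```text
clock: 11.55
tool_pos: [0.5547, 0.006, 0.0516]
tcp_rot: [3.053, 0.735, 0.006]
contact_force: [4.6, 0.2, -2.8]
gripper_width: 0.158
gripper_force: 42.8
```

```bash
python3 t.py
```

```text
clock 11.75 Tz [0.013 0.062 0.052 0.056] mean [ 0.043 -1.169  0.046] F [ 5.2  0.4 -3.6] cw 152.9 j6 2.563 eff 0.071 pos [0.5547 0.006  0.0515]
```

Call:
{"api": "step_arm", "payload": {"plan": [0,0,0,0,0,0.25,-1,0,0,0,0,0,0.25,-1,0,0,0,0,0,0,-1]}}

```text
clock: 12.12
tool_pos: [0.5547, 0.0059, 0.0516]
tcp_rot: [3.074, 0.644, 0.006]
contact_force: [6.3, 0.6, -3.2]
gripper_width: 0.157
gripper_force: 42.8
```

```bash
python3 t.py
```

```text
clock 12.325 Tz [0.102 0.115 0.08  0.109] mean [ 0.038 -1.177  0.102] F [ 5.2  0.3 -3.5] cw 156.34 j6 2.623 eff 0.071 pos [0.5547 0.0059 0.0516]
```

Call:
{"api": "step_arm", "payload": {"plan": [0,0,0,0,0,0.25,-1,0,0,0,0,0,0,-1]}}

```text
clock: 12.58
tool_pos: [0.5547, 0.0059, 0.0516]
tcp_rot: [3.083, 0.597, 0.006]
contact_force: [5.0, 0.2, -3.3]
gripper_width: 0.157
gripper_force: 42.7
```

```bash
python3 t.py
```

```text
clock 12.775 Tz [0.103 0.079 0.089 0.075] mean [-0.01  -1.2    0.086] F [ 5.2 -0.7 -3.7] cw 158.06 j6 2.653 eff 0.071 pos [0.5548 0.0059 0.0516]
```

Not at the stop yet. Continuing.

Call:
{"api": "step_arm", "payload": {"plan": [0,0,0,0,0,0.25,-1,0,0,0,0,0,0.25,-1,0,0,0,0,0,0,-1]}}

```text
clock: 13.15
tool_pos: [0.5547, 0.0058, 0.0515]
tcp_rot: [3.099, 0.505, 0.006]
contact_force: [6.2, -1.1, -4.0]
gripper_width: 0.157
gripper_force: 42.7
```

```bash
python3 t.py
```

```text
clock 13.35 Tz [0.094 0.004 0.044 0.047] mean [-0.061 -1.175  0.047] F [ 5.4 -0.5 -3.9] cw 161.5 j6 2.713 eff 0.07 pos [0.5547 0.0058 0.0515]
```

Call:
{"api": "step_arm", "payload": {"plan": [0,0,0,0,0,0.25,-1,0,0,0,0,0,0.25,-1,0,0,0,0,0,0,-1]}}

```text
clock: 13.72
tool_pos: [0.5548, 0.0058, 0.0515]
tcp_rot: [3.113, 0.412, 0.006]
contact_force: [5.0, -0.3, -3.6]
gripper_width: 0.157
gripper_force: 42.8
```

```bash
python3 t.py
```

```text
clock 13.925 Tz [0.241 0.182 0.204 0.157] mean [-0.081 -1.183  0.196] F [ 5.6 -0.8 -3.9] cw 164.91 j6 2.772 eff 0.226 pos [0.5548 0.0058 0.0515]
```

The stop is reached: joint 6 effort jumped from 0.07 to 0.226 N m. I'll add 0.024 rad, to about 0.32 N m, and hold.

Call:
{"api": "step_arm", "payload": {"plan": [0,0,0,0,0,0.2,-1,0,0,0,0,0,0,-1,0,0,0,0,0,0,-1,0,0,0,0,0,0,-1,0,0,0,0,0,0,-1,0,0,0,0,0,0,-1,0,0,0,0,0,0,-1,0,0,0,0,0,0,-1]}}

```text
clock: 14.92
tool_pos: [0.5548, 0.0058, 0.0516]
tcp_rot: [3.118, 0.376, 0.006]
contact_force: [5.6, -1.0, -3.7]
gripper_width: 0.156
gripper_force: 42.9
```

```bash
python3 t.py
```

```text
clock 15.125 Tz [0.321 0.304 0.314 0.327] mean [-0.128 -1.205  0.317] F [ 5.6 -0.5 -4.2] cw 166.26 j6 2.796 eff 0.314 pos [0.5548 0.0057 0.0516]
```

It was held firm at about 0.32 N m for over a second. Now I'll turn back down to slightly short of the marker and look.

Call:
{"api": "step_arm", "payload": {"plan": [0,0,0,0,0,-0.3,-1,0,0,0,0,0,-0.5,-1,0,0,0,0,0,-0.5,-1,0,0,0,0,0,-0.5,-1,0,0,0,0,0,-0.5,-1,0,0,0,0,0,-0.5,-1,0,0,0,0,0,-0.5,-1,0,0,0,0,0,-0.5,-1]}}

```text
clock: 16.12
tool_pos: [0.5546, 0.0062, 0.0516]
tcp_rot: [2.952, 1.072, 0.006]
contact_force: [5.3, 0.4, -2.5]
gripper_width: 0.157
gripper_force: 42.8
```

Call:
{"api": "step_arm", "payload": {"plan": [0,0,0,0,0,-0.5,-1,0,0,0,0,0,-0.5,-1,0,0,0,0,0,-0.5,-1,0,0,0,0,0,-0.5,-1,0,0,0,0,0,-0.5,-1,0,0,0,0,0,-0.5,-1,0,0,0,0,0,0,-1]}}

```text
clock: 17.0
tool_pos: [0.5541, 0.0065, 0.0515]
tcp_rot: [2.715, 1.58, 0.005]
contact_force: [5.2, 1.3, -3.0]
gripper_width: 0.158
gripper_force: 42.8
```

```bash
python3 t.py; python3 - <<'E'
from h import *
w=cam("wrist");np.savez("w2.npz",**w);fit(w)
cv2.imwrite("pics/g.png",np.hstack([cv2.resize(rect(w,(.553,.0063),.0375),(400,400)),cv2.resize(w["im"],(400,400))]))
E
```

```text
clock 17.2 Tz [-0.006 -0.041 -0.104 -0.087] mean [ 0.382 -1.124 -0.059] F [ 5.   1.4 -2.9] cw 119.63 j6 1.982 eff -0.045 pos [0.5542 0.0065 0.0515]
rim [0.554  0.0066] [0.1067 0.1094]
red [0.5739 0.0502] 114.6 114.8 [0.0056 0.016 ]
green [0.5921 0.03  ] 148.5 147.1 [0.0047 0.0096]
top [0.5576 0.0134] 118.2 119.9 [0.0109 0.028 ]
line [0.5673 0.0286] 121.2 120.0 [0.0044 0.0177]
dial [0.5513 0.0015] [0.0762 0.0833]
```

View pics/g.png

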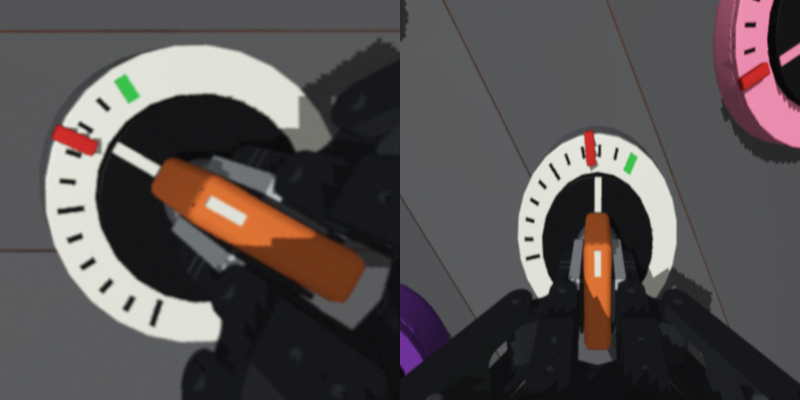

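The line (at about 120°) is about 5–6° short of the marker (at about 114.5°). I'll turn 4.5° further and recheck that the two are collinear.

Call:
{"api": "step_arm", "payload": {"plan": [0,0,0,0,0,-0.3,-1,0,0,0,0,0,-0.35,-1,0,0,0,0,0,0,-1,0,0,0,0,0,0,-1]}}

```text
clock: 17.75
tool_pos: [0.5541, 0.0065, 0.0515]
tcp_rot: [2.651, 1.684, 0.005]
contact_force: [5.3, 1.6, -2.6]
gripper_width: 0.158
gripper_force: 42.9
```

```bash
python3 t.py; python3 - <<'E'
from h import *
w=cam("wrist");np.savez("w3.npz",**w);o=fit(w)
d=o["red"][0]-o["line"][0];print("line->red dir",np.degrees(np.arctan2(d[1],-d[0])))
cv2.imwrite("pics/i.png",rect(w,(.5655,.034),.0375,half=.03))
E
```

```text
clock 17.95 Tz [-0.072 -0.084 -0.048 -0.078] mean [ 0.384 -1.093 -0.07 ] F [ 5.   2.5 -2.6] cw 115.16 j6 1.905 eff -0.057 pos [0.5541 0.0066 0.0516]
rim [0.5539 0.007 ] [0.1059 0.1095]
red [0.5739 0.0502] 114.9 113.5 [0.0055 0.0159]
green [0.5922 0.03  ] 148.9 146.3 [0.0047 0.0097]
top [0.5565 0.0126] 115.0 115.6 [0.0108 0.0305]
line [0.5655 0.0296] 117.1 115.6 [0.0044 0.0176]
dial [0.5517 0.0016] [0.0753 0.0832]
line->red dir 112.18401334526989
```

View pics/i.png

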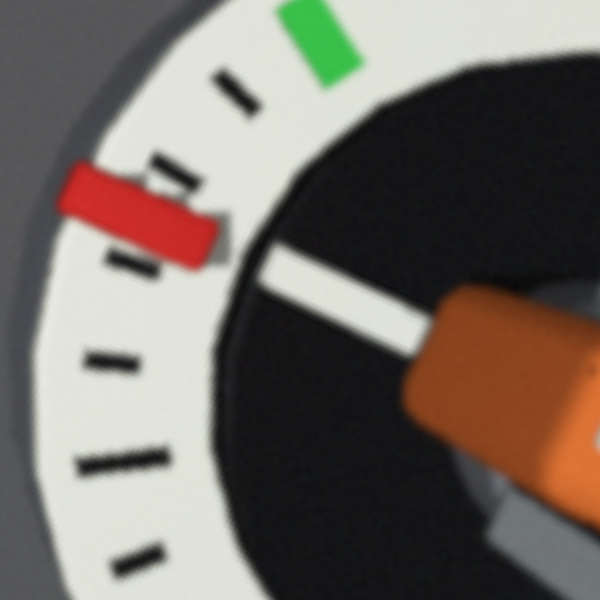

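The marker comes out at about 114° and the dial at about 115.7°. I'll turn 1.5° more, then release, rise and check from above.

Call:
{"api": "step_arm", "payload": {"plan": [0,0,0,0,0,-0.22,-1,0,0,0,0,0,0,-1,0,0,0,0,0,0,-1]}}

```text
clock: 18.38
tool_pos: [0.5541, 0.0066, 0.0516]
tcp_rot: [2.629, 1.719, 0.005]
contact_force: [4.9, 2.1, -1.8]
gripper_width: 0.161
gripper_force: 42.9
```

Call:
{"api": "step_arm", "payload": {"plan": [0,0,0,0,0,0,1,0,0,0,0,0,0,1,0,0,0,0,0,0,1,0,0,0,0,0,0,1,0,0,0,0,0,0,1,0,0,0,0,0,0,1,0,0,0,0,0,0,1,0,0,0,0,0,0,1]}}

```text
clock: 19.38
tool_pos: [0.5525, 0.0063, 0.0513]
tcp_rot: [-2.63, -1.719, 0.0]
contact_force: [-0.7, -0.1, 0.5]
gripper_width: 1.0
gripper_force: 0.0
```

Call:
{"api": "step_arm", "payload": {"plan": [0,0,-0.4,0,0,0,1,0,0,-0.6,0,0,0,1,0,0,-0.8,0,0,0,1,0,0,-0.8,0,0,0,1,0,0,-0.8,0,0,0,1,0,0,-0.8,0,0,0,1,0,0,-0.4,0,0,0,1,0,0,0,0,0,0,1]}}

```text
clock: 20.38
tool_pos: [0.5535, 0.0061, 0.237]
tcp_rot: [2.628, 1.718, 0.004]
contact_force: [0.6, -0.9, -0.3]
gripper_width: 1.001
gripper_force: 0.0
```

```bash
python3 t.py; python3 - <<'E'
from h import *
w=cam("wrist");np.savez("w4.npz",**w);o=fit(w)
d=o["red"][0]-o["line"][0];print("line->red dir",np.degrees(np.arctan2(d[1],-d[0])))
cv2.imwrite("pics/j.png",rect(w,(.5605,.025),.0375,half=.04))
E
```

```text
clock 20.575 Tz [0.029 0.043 0.025 0.025] mean [0.015 0.019 0.03 ] F [-0.4 -0.1 -0.1] cw 113.65 j6 1.878 eff 0.0 pos [0.5514 0.0064 0.2336]
rim [0.5533 0.0055] [0.11   0.1102]
red [0.5735 0.0502] 114.3 115.5 [0.0051 0.0157]
green [0.592  0.0301] 147.5 147.3 [0.0039 0.0088]
top [0.5535 0.0063] 99.7 114.6 [0.0111 0.0436]
line [0.5653 0.0313] 114.9 114.6 [0.0048 0.0152]
dial [5.645e-01 5.000e-04] [0.0453 0.0688]
line->red dir 113.45421052358718
```

View pics/j.png

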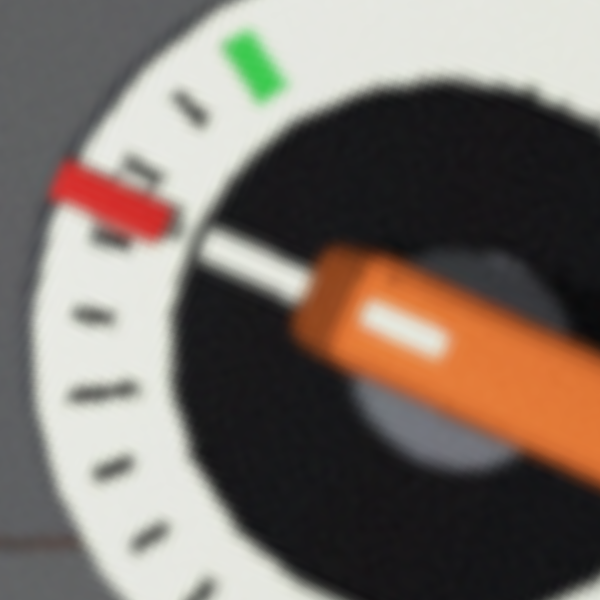

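From above, the line is at about 114.7° and the marker at about 114.4°, so they agree within roughly 0.5°. The marker hasn't moved and the gripper is clear, so I'm handing in.

```bash
python3 -c "
from cell import *
print(hand_in())"
```

```text
the job is handed in; nothing more can be done
None
```

I handed the job in at about 21 s (verdict not shown): the timer was wound to its stop, held there at about 0.32 N m for just over a second, then turned back until the white line pointed within about 0.5° of the red marker and released. The marker stayed put, and the arm never went near the pack, spare cell or tape.

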